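Put the hole-saw set away

ROBOT

A 7-joint arm with a two-finger parallel gripper is mounted at the origin on a cart in front of the work surface, level with it; the furniture and walls round the work are solid. World frame = base frame: x ahead of the robot, y to its left, z up, the work surface at z = 0. Lengths are in m, angles in rad, forces in N, time in s.
With the tool pointing down it reaches from about 0.4 to 0.85 m from the base axis. Payload 10.4 kg.
Tool frame: the origin (TCP) lies at the centre of the arm's flange, where the gripper is bolted on; the fingertips stand 182 mm ahead of it and the grasp point (between the pads) lies 164 mm ahead of it; z points along the fingers, y is the line along which they close (so a half turn about z gives the same grasp; the last joint's range is limited). The gripper opens to 87 mm and grips with 3 to 60 N. Pads are 19 mm wide; open, the fingers measure 117 mm over their backs; the gripper's body (75 mm by 190 mm) begins 51 mm behind the grasp point.
Start: joints at [-1.199, 0.332, -0.065, 1.46, 0.022, 1.35, -0.088], TCP at [0.24, 0.577, 0.405] pointing down, gripper open.
Joint ranges: [-2.6, 2.6], [-0.5, 2.12], [-1.47, 1.34], [0.16, 2.42], [-1.27, 4.41], [0.06, 2.06], [-2.6, 2.6]. Speed limits (rad/s): [2.22, 2.22, 2.79, 2.79, 3.14, 3.14, 3.14].

INTERFACE

Orientations are given as a unit quaternion [x, y, z, w].
In Python, from bench import r, eyes, job gives the robot as it stands. The module is installed in compiled form; this text tells all that it offers.
- The arm moves only by the shell command python3 -m inch 'ROWS' [OPENING] [FORCE]. ROWS is JSON, a list of rows, each a list of 6 numbers: the shift along the tool's x, y, z normalised to -1 to 1, where 1 is 4 cm, then the turn, a rotation vector about the tool's x, y, z normalised to -1 to 1, where 1 is 0.12 rad. In form: [[x, y, z, wx, wy, wz], ...]. A call has exactly 5 rows; each row shifts and turns the commanded pose from where the row before left it, along the tool's axes as they then stand; what a row does not reach is not made up. A row lasts 1/12 s, in which the tool goes at most 41.7 mm and 7.16 degrees, less where a joint would pass 70% of its speed; a pose out of reach is approached as far as the arm can. A call with a number of a shift or a turn outside -1 to 1 is refused whole. A call with a gripper value outside its range is refused whole. OPENING is the gripper command: -1 is shut, 1 is fully open, values between are in proportion, set as the call begins (- or left out, the last holds). The fingers move at their own pace and stop on an object; FORCE is the grip in N (left out, the last holds). Time passes only in rows, so rows that do not move let the fingers close, or fill a call up. It gives the time, the measured TCP pose, the force, the opening and the grip force at its end, in the units of the state.
- r.read_state(): the state, without advancing time (a new reading comes with each control period).
- eyes.camera(name): name is "scene" or "top" or "wrist"; returns a dict with "pixels" (480x640x3 uint8, red, green, blue), "fx", "fy", "cx", "cy" (pixels), "extrinsics" (4x4, takes a point from camera to world coordinates). Camera axes: x right, y down, z forward; pixel columns grow to the right and rows downward; lengths in m; the calibration is good to about 2 mm. A picture is of the moment at which its call begins. There is no depth.
- job.close_job(): hands the job in; it is judged then, once.
The state is a dict: "time": time; "joint_positions": joint angles; "joint_vel": joint speeds; "joint_torque": joint torques, N m; "ee_pos": TCP position; "eef_rot": TCP orientation; "ft_force": force on the tool from outside, world axes, zero at the start; "torque": the same for the moment, N m; "width": finger opening in m; "grip_force": force on a finger pad.
Only numpy, scipy, OpenCV 4.12 (cv2) and the standard library are available. Lean on these libraries where they do the work, as an engineer would, in place of code of your own. Each camera call takes 0.05 s, during which the arm holds its last target. There are 200 camera calls.

TASK

Put the hole-saw set away. First take the extension bar out of the round tin and lay it on the two narrow arms of its raised rest, roughly centred. Then pack every hole saw that is there into the tin, close together in one layer like a flower: the yellow one in the middle and the blue ones round it, each upright (teeth down) and flat on the tin's floor; leave the screw box and the tape measure where they are.

Things in the scene. Friction and masses are not known exactly. Their poses are not given: they have to be found in the camera images.
- tin: Round open shallow steel tin, fixed to the desk: 202 mm outside diameter, 196 mm inside, 30 mm high, floor 3 mm thick. Origin at the centre of its underside, on the desk.
- rest_mid (a point): Grey rest, fixed to the desk, for the extension bar: two narrow upright arms, 100 mm apart along this frame's x axis, each 14 mm thick (along x), with tops 70 mm above the desk. Each arm has two small lips along its sides, flaring outward, up to 13 mm above the arm's top, that leave 25 mm or more (along y) for the bar. This point lies midway between the arms at the height of their tops; the bar lies along x.
- bar_center (a point): Centre of the loose drill extension bar: straight square steel bar 160 x 16 x 16 mm, dark with brass-coloured ends, along this frame's x axis; 0.18 kg. At the start it lies flat on the floor of the tin.
- saw_mid_grip (a point): The yellow hole saw (always there): a round cup 60 mm across, 36 mm high, bottom edge slightly tapered, standing teeth down on the desk, with a smooth round dark steel arbor (18 mm across) rising from the centre of its top, 36 to 78 mm above its underside. This point is on its axis, on the arbor, 58 mm above its underside; its z axis points up along the arbor. Weighs 0.1 to 0.2 kg.
- saw_1_grip (a point): A blue hole saw (may be absent): a round cup 60 mm across, 36 mm high, bottom edge slightly tapered, standing teeth down on the desk, with a smooth round dark steel arbor (18 mm across) rising from the centre of its top, 36 to 78 mm above its underside. This point is on its axis, on the arbor, 58 mm above its underside; its z axis points up along the arbor. Weighs 0.1 to 0.2 kg.
- saw_2_grip (a point): A blue hole saw (may be absent): a round cup 60 mm across, 36 mm high, bottom edge slightly tapered, standing teeth down on the desk, with a smooth round dark steel arbor (18 mm across) rising from the centre of its top, 36 to 78 mm above its underside. This point is on its axis, on the arbor, 58 mm above its underside; its z axis points up along the arbor. Weighs 0.1 to 0.2 kg.
- saw_3_grip (a point): A blue hole saw (may be absent): a round cup 60 mm across, 36 mm high, bottom edge slightly tapered, standing teeth down on the desk, with a smooth round dark steel arbor (18 mm across) rising from the centre of its top, 36 to 78 mm above its underside. This point is on its axis, on the arbor, 58 mm above its underside; its z axis points up along the arbor. Weighs 0.1 to 0.2 kg.
- saw_4_grip (a point): A blue hole saw (may be absent): a round cup 60 mm across, 36 mm high, bottom edge slightly tapered, standing teeth down on the desk, with a smooth round dark steel arbor (18 mm across) rising from the centre of its top, 36 to 78 mm above its underside. This point is on its axis, on the arbor, 58 mm above its underside; its z axis points up along the arbor. Weighs 0.1 to 0.2 kg.
- saw_5_grip (a point): A blue hole saw (may be absent): a round cup 60 mm across, 36 mm high, bottom edge slightly tapered, standing teeth down on the desk, with a smooth round dark steel arbor (18 mm across) rising from the centre of its top, 36 to 78 mm above its underside. This point is on its axis, on the arbor, 58 mm above its underside; its z axis points up along the arbor. Weighs 0.1 to 0.2 kg.
- saw_6_grip (a point): A blue hole saw (may be absent): a round cup 60 mm across, 36 mm high, bottom edge slightly tapered, standing teeth down on the desk, with a smooth round dark steel arbor (18 mm across) rising from the centre of its top, 36 to 78 mm above its underside. This point is on its axis, on the arbor, 58 mm above its underside; its z axis points up along the arbor. Weighs 0.1 to 0.2 kg.
- screw_box: Bystander: cardboard box of screws, 56 x 85 x 42 mm, origin at the centre of its underside.
- tape_measure: Bystander: tape measure lying on its side on the desk behind the tin, 62 x 83 x 38 mm, origin at the centre of its underside.

How it is judged:
On the way, in this order (a step that is already met when the one before it is completed fails the run):
1. the bar lies on both arms of its rest (x of bar_center in the frame of rest_mid between -0.025 and 0.025 m and y of bar_center in the frame of rest_mid between -0.012 and 0.012 m and z of bar_center in the frame of rest_mid between 0.004 and 0.013 m and angle between the x axis of bar_center and the x axis of rest_mid, either way round below 0.12 rad), for 0.3 s.
2. all the hole saws are packed in the tin, the yellow one in the middle, the bar still on its rest (all of step 1 and horizontal distance between saw_mid_grip and tin below 0.016 m and height (world z) of saw_mid_grip between 0.055 and 0.067 m and angle between each of saw_mid_grip, saw_1_grip, saw_2_grip, saw_3_grip, saw_4_grip, saw_5_grip, saw_6_grip's own z axis and vertical below 0.1 rad and horizontal distance between each of saw_1_grip, saw_2_grip, saw_3_grip, saw_4_grip, saw_5_grip, saw_6_grip and tin below 0.072 m and height (world z) of saw_1_grip between 0.055 and 0.067 m and height (world z) of saw_2_grip between 0.055 and 0.067 m and height (world z) of saw_3_grip between 0.055 and 0.067 m and height (world z) of saw_4_grip between 0.055 and 0.067 m and height (world z) of saw_5_grip between 0.055 and 0.067 m and height (world z) of saw_6_grip between 0.055 and 0.067 m), for 0.3 s.
At the end, for the whole second after the job is handed in: Bar on both arms of the rest, between the lips, within 25 mm of its middle lengthwise and 0.12 rad of its line. Every saw present stands on the tin's floor (6 mm), upright within 0.1 rad, the yellow one within 16 mm of the tin's centre, the blue ones round it (all of step 2); the robot touches nothing.
It fails at once if the screw box is shifted by more than 30 mm (distance of screw_box from where it was at the start of the episode above 0.03 m).
It fails at once if the tape measure is shifted by more than 30 mm (distance of tape_measure from where it was at the start of the episode above 0.03 m).
Of saw_1, saw_2, saw_3, saw_4, saw_5, saw_6 only 4 to 6 are there at a start; the rules pass over those that are not, and their reading is None.
At some moment in a run one of saw_mid, saw_1, saw_2, saw_3, saw_4, saw_5, saw_6 may be knocked a few centimetres aside while the robot is not near it.
It also fails if it takes over 210 s, if anything falls off the work surface, if the arm or the gripper's body presses on something with over 40 N, if the wrist force passes 120 N, or if a joint passes its speed limit or range.

## Working session

There is one attempt and no reset: what is moved stays moved. The work goes in short steps, Python scripts to look and compute and a shell command to move; the robot and the scene stay as the last step left them, time stands still between calls to the robot, and variables do not carry over. Pictures are saved under pics/ and viewed, at most 14 in all, crops included, and the job is handed in when it is done.

```bash
mkdir -p pics; python3 - <<'E'
from bench import r,eyes
import cv2,numpy as np
np.set_printoptions(precision=4,suppress=True)
s=r.read_state();print(s)
for n in("scene","top"):
    c=eyes.camera(n);cv2.imwrite(f"pics/{n}0.png",c["pixels"][:,:,::-1]);print(n,c["fx"],c["fy"],c["cx"],c["cy"],c["extrinsics"])
E
```

```text
{'time': 0.0, 'joint_positions': array([-1.1986,  0.3329, -0.0647,  1.4609,  0.0216,  1.3499, -0.0885]), 'joint_vel': array([ 0.0005, -0.0012, -0.0004, -0.0003, -0.0007,  0.001 , -0.0015]), 'joint_torque': array([  0.0006, -62.3242,   0.025 , -38.9914,  -0.0614,   0.0394,
         0.0001]), 'ee_pos': array([0.2403, 0.5768, 0.404 ]), 'eef_rot': array([ 0.1961,  0.9806, -0.0007, -0.0001]), 'ft_force': array([ 0.0864,  0.4583, -0.3787]), 'torque': array([0.0181, 0.0028, 0.0444]), 'grip_force': 0.0, 'width': 0.08718047730190318}
scene 463.3844624456115 463.3844624456115 309.10331179941403 245.32177748910973 [[ 0.6606 -0.4247  0.6191 -0.0227]
 [-0.7507 -0.3834  0.538  -0.5407]
 [ 0.0089 -0.8201 -0.5721  0.6468]
 [ 0.      0.      0.      1.    ]]
top 557.8643390682087 557.8643390682087 323.31526978565137 251.52291553041073 [[ 0.0105 -0.9748  0.223   0.2946]
 [-0.9999 -0.0106  0.0006 -0.0202]
 [ 0.0018 -0.223  -0.9748  1.2996]
 [ 0.      0.      0.      1.    ]]
```

View pics/scene0.png

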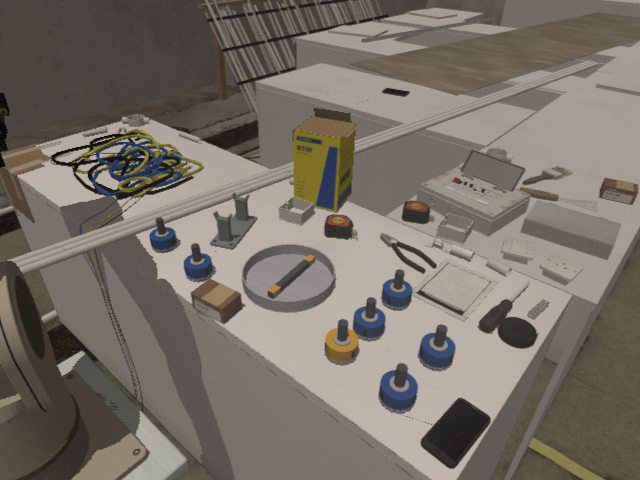

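View pics/top0.png

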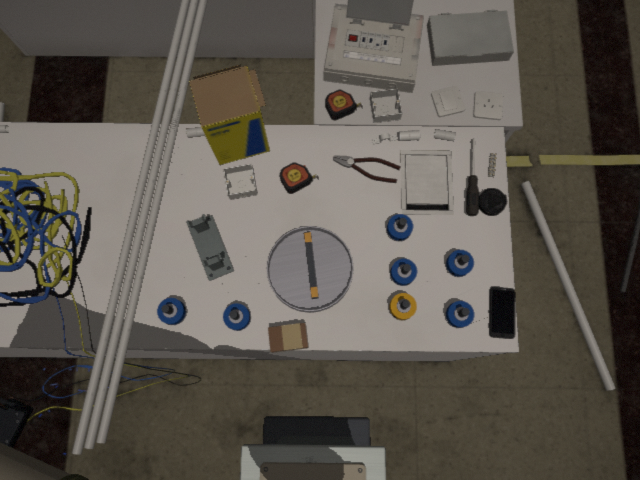

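The scene shows six blue saws (top view about (171,310), (237,316), (399,227), (403,271), (460,262), (460,313)) and the yellow one at (403,306). The tin is at (310,268) with the bar in it, the rest at (210,247), the screw box at (288,335) and the tape at (295,178). White pipes cross the left side, so I'll work out their height as well.

```bash
cat > h.py <<'E'
import cv2,numpy as np
from bench import r,eyes
from scipy.spatial.transform import Rotation as R
np.set_printoptions(precision=4,suppress=True)
def shot(n,save=None):
    c=eyes.camera(n)
    c["K"]=np.array([[c["fx"],0,c["cx"]],[0,c["fy"],c["cy"]],[0,0,1]])
    if save: cv2.imwrite(f"pics/{save}.png",c["pixels"][:,:,::-1])
    c["hsv"]=cv2.cvtColor(c["pixels"],cv2.COLOR_RGB2HSV);return c
def ray(c,p):
    E=c["extrinsics"];d=E[:3,:3]@np.linalg.solve(c["K"],[p[0],p[1],1.]);return E[:3,3],d/np.linalg.norm(d)
def on_z(c,p,z):
    o,d=ray(c,p);return o+d*(z-o[2])/d[2]
def proj(c,P):
    E=c["extrinsics"];q=c["K"]@(E[:3,:3].T@(np.asarray(P)-E[:3,3]));return q[:2]/q[2]
def tri(rs):
    A=sum(np.eye(3)-np.outer(d,d) for o,d in rs);b=sum((np.eye(3)-np.outer(d,d))@o for o,d in rs);return np.linalg.solve(A,b)
def blobs(c,lo,hi,amin=100,amax=1e5):
    m=cv2.inRange(c["hsv"],np.array(lo),np.array(hi))
    m=cv2.morphologyEx(m,cv2.MORPH_CLOSE,np.ones((5,5)))
    cs,_=cv2.findContours(m,cv2.RETR_EXTERNAL,cv2.CHAIN_APPROX_NONE)
    return [k for k in cs if amin<cv2.contourArea(k)<amax]
BLUE=((105,140,40),(125,255,255));YEL=((15,140,80),(30,255,255))
def cent(k):
    M=cv2.moments(cv2.convexHull(k));return np.array([M["m10"],M["m01"]])/M["m00"]
def state():
    s=r.read_state();Rm=R.from_quat(s["eef_rot"]);return s,Rm,s["ee_pos"]+Rm.apply([0,0,.164])
def go(target,yaw=0.):
    """shift (tool axes, in rows units) and turn still to do; yaw: tool y dir angle from world y"""
    s,Rm,g=state()
    goal=R.from_euler('z',yaw)*R.from_matrix(np.diag([-1.,1,-1]))
    t=(Rm.inv()*goal).as_rotvec()/.12
    # flange shift expressed in goal axes (turn first, then shift)
    T=np.array(target)-goal.apply([0,0,.164])
    print("t",round(s["time"],2),"grasp",g,"width",round(s["width"],4),"turn",t,"then shift",goal.inv().apply(T-s["ee_pos"])/.04)
E
python3 - <<'E'
from h import *
cs={n:shot(n) for n in("top","scene")}
for n,c in cs.items():
    for nm,col in(("blue",BLUE),("yel",YEL)):
        for k in blobs(c,*col,amin=150,amax=2500):
            p=cent(k);w=on_z(c,p,.022)
            if .2<w[0]<.9 and abs(w[1])<.6: print(n,nm,p,cv2.contourArea(k),w[:2])
# pipes: plane of the left pipe in both
t,s=cs["top"],cs["scene"]
n1=np.cross(ray(t,(90,450))[1],ray(t,(192,0))[1]); n2=np.cross(ray(s,(100,238))[1],ray(s,(600,62))[1])
d=np.cross(n1,n2)
P=np.linalg.lstsq(np.array([n1,n2,d]),np.array([n1@ray(t,(0,0))[0],n2@ray(s,(0,0))[0],0]),rcond=None)[0]
print("pipe",P,d/np.linalg.norm(d))
c=t;E=c["extrinsics"]
for k in blobs(c,(0,120,60),(16,255,255),30,3000): print("orange",cent(k),cv2.contourArea(k),on_z(c,cent(k),.019))
cv2.imwrite("pics/c1.png",cv2.resize(t["pixels"][190:330,160:370,::-1],None,fx=3.5,fy=3.5,interpolation=cv2.INTER_CUBIC))
E
```

```text
top blue [236.1607 316.2731] 478.5 [0.4327 0.1785]
top blue [459.277  313.7647] 497.0 [ 0.4439 -0.3325]
top blue [171.0193 310.7434] 506.0 [0.4438 0.3283]
top blue [402.9396 271.3721] 467.5 [ 0.5414 -0.2054]
top blue [459.5096 262.5623] 468.5 [ 0.5638 -0.3383]
top blue [399.202  226.8576] 453.5 [ 0.6488 -0.1989]
top blue [254.7881 138.6273] 378.5 [0.8702 0.1524]
top yel [402.5403 305.7937] 508.5 [ 0.4608 -0.2028]
top yel [234.7351 135.2997] 1530.5 [0.8785 0.2022]
scene yel [340.8076 343.5585] 529.5 [ 0.4587 -0.2009]
pipe [0.0646 0.4961 0.0127] [ 0.9916 -0.1288 -0.0131]
orange [294.1051 174.5389] 375.0 [0.7787 0.0537 0.019 ]
orange [339.4793 100.749 ] 332.0 [ 0.9762 -0.0558  0.019 ]
```

View pics/c1.png

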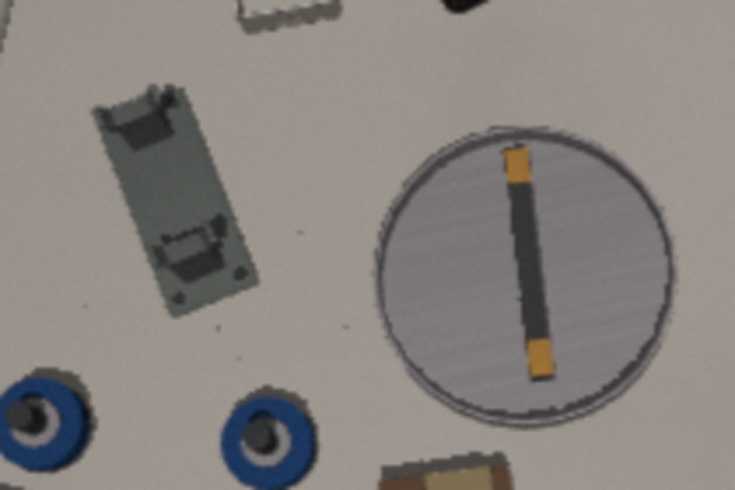

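The crop shows the tin rim centred near crop (525,274). The bar runs from (517,145) to (541,380). The rest base has corners at about (95,108), (183,90), (258,280) and (175,317), with its arms along its long side.

```bash
python3 - <<'E'
from h import *
c=shot("top")
f=lambda x,y:(x/3.5+160,y/3.5+190)
for p in((378,274),(674,274),(525,127),(525,425)): print("rim",on_z(c,f(*p),.03)[:2])
for k in blobs(c,(12,120,60),(28,255,255),25,120):
    w=on_z(c,cent(k),.017); print("org",cent(k),cv2.contourArea(k),w)
for p in((95,108),(183,90),(258,280),(175,317)): print("rest",on_z(c,f(*p),.005)[:2])
for p in((517,165),(541,358)): print("bar",on_z(c,f(*p),.017)[:2])
go((.55,-.0,.25),0)
E
```

```text
rim [0.5437 0.1085]
rim [ 0.5459 -0.0876]
rim [0.6457 0.0127]
rim [0.4446 0.0095]
org [313.868  291.6073] 48.0 [0.4923 0.0016 0.017 ]
org [307.4444 236.6698] 45.5 [0.6237 0.0187 0.017 ]
org [  5.7129 197.6702] 78.5 [0.7127 0.7472 0.017 ]
rest [0.6629 0.3096]
rest [0.6765 0.2497]
rest [0.5436 0.1918]
rest [0.5177 0.2464]
bar [0.6226 0.018 ]
bar [ 0.4907 -0.0001]
t 0.25 grasp [0.2403 0.5768 0.2404] width 0.0867 turn [-0.0052 -0.001  -3.2898] then shift [ -7.7414 -14.4221  -0.2404]
```

```bash
python3 -m inch '[[0,0,0,0,0,-0.66],[0,0,0,0,0,-0.66],[0,0,0,0,0,-0.66],[0,0,0,0,0,-0.66],[0,0,0,0,0,-0.65]]' 1 30 >/dev/null
python3 -m inch '[[-0.5,-0.8,0,0,0,0],[-0.5,-0.8,0,0,0,0],[-0.5,-0.8,0,0,0,0],[-0.5,-0.8,0,0,0,0],[-0.5,-0.8,0,0,0,0]]' >/dev/null
python3 -m inch '[[-0.5,-0.8,0,0,0,0],[-0.5,-0.8,0,0,0,0],[-0.5,-0.8,0,0,0,0],[-0.5,-0.8,0,0,0,0],[-0.5,-0.8,0,0,0,0]]' >/dev/null
python3 -m inch '[[-0.4,-0.8,0,0,0,-0.22],[-0.4,-0.8,0,0,0,-0.22],[-0.4,-0.8,0,0,0,-0.22],[-0.4,-0.8,0,0,0,-0.22],[-0.4,-0.8,0,0,0,-0.22]]'
python3 -m inch '[[0,0,0,0,0,0],[0,-0.8,0,0,0,0],[0,-0.8,0,0,0,0],[0,0,0,0,0,0],[0,0,0,0,0,0]]' | tail -3
python3 - <<'E'
from h import *
c=shot("wrist","w1");print(c["extrinsics"],c["fx"],c["cx"],c["cy"])
go((.5575,.0097,.1),.132)
go((.5575,.0097,.024),.132)
E
```

```text
time: 1.92
ee_pos: [0.5291, 0.0997, 0.405]
eef_rot: [-0.067, 0.998, 0.0, 0.0]
ft_force: [1.1, 0.2, -0.4]
width: 0.0871
grip_force: 0.0
ft_force: [0.0, 0.5, -0.1]
width: 0.0873
grip_force: 0.0
[[-0.1273  0.9608  0.2461  0.4697]
 [ 0.9919  0.1234  0.0311  0.0271]
 [-0.0005  0.2481 -0.9687  0.3854]
 [ 0.      0.      0.      1.    ]] 380.2643163545948 316.2494671567584 237.71606368451305
t 2.38 grasp [0.5371 0.0378 0.2407] width 0.0873 turn [ 0.0025 -0.     -0.0107] then shift [-0.4142 -0.7631  3.5176]
t 2.38 grasp [0.5371 0.0378 0.2407] width 0.0873 turn [ 0.0025 -0.     -0.0107] then shift [-0.4142 -0.7631  5.4176]
```

View pics/w1.png

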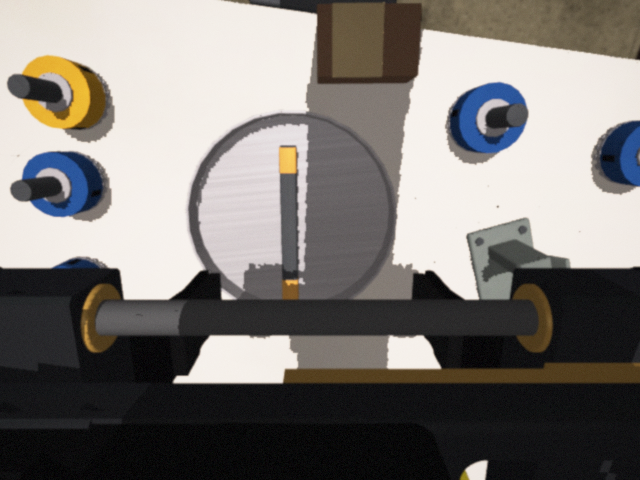

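The wrist view shows the near end of the bar at (288,147), running to about (290,280). I'll check that point against the top-view estimate and then descend.

```bash
python3 - <<'E'
from h import *
c=shot("wrist")
print(on_z(c,(288.3,148),.019),on_z(c,(289.5,276),.019))
print([on_z(c,p,.03)[:2] for p in((191,212),(396,212),(293,113))])
E
python3 -m inch '[[-0.21,-0.38,0.7,0,0,0],[-0.21,-0.38,0.7,0,0,0],[0,0,0.7,0,0,0],[0,0,0.7,0,0,0],[0,0,0.7,0,0,0]]' 0 30 | tail -6
python3 - <<'E'
from h import *
go((.5575,.0097,.0235),.132)
E
```

```text
[0.4799 0.0036 0.019 ] [0.6061 0.0191 0.019 ]
[array([ 0.5503, -0.0805]), array([0.525 , 0.1123]), array([0.4489, 0.0051])]
time: 2.85
ee_pos: [0.5576, 0.0115, 0.2634]
eef_rot: [-0.067, 0.998, 0.0, 0.0]
ft_force: [0.4, 1.9, -0.0]
width: 0.0614
grip_force: 0.0
t 2.85 grasp [0.5576 0.0116 0.0994] width 0.0614 turn [0.005  0.001  0.0141] then shift [ 0.009  -0.0436  1.8965]
```

```bash
python3 -m inch '[[-0.02,0,0.5,0,0,0],[-0.02,0,0.5,0,0,0],[0,0,0.5,0,0,0],[0,0,0.4,0,0,0],[0,0,0,0,0,0]]' | tail -6
python3 -m inch '[[0,0,0,0,0,0],[0,0,0,0,0,0],[0,0,0,0,0,0],[0,0,0,0,0,0],[0,0,0,0,0,0]]' -1 30| tail -6
python3 -m inch '[[0,0,0,0,0,0],[0,0,0,0,0,0],[0,0,-0.5,0,0,0],[0,0,-0.8,0,0,0],[0,0,-0.8,0,0,0]]' | tail -6
python3 -m inch '[[0,0,-0.8,0,0,0],[0,0,-0.8,0,0,0],[0,0,0,0,0,0],[0,0,0,0,0,0],[0,0,0,0,0,0]]' | tail -6
python3 - <<'E'
from h import *
go((.6,.249,.17),.411)
E
```

```text
time: 3.27
ee_pos: [0.5592, 0.0121, 0.187]
eef_rot: [-0.067, 0.998, 0.0, -0.001]
ft_force: [-0.6, 0.1, 0.8]
width: 0.0441
grip_force: 0.0
time: 3.68
ee_pos: [0.5594, 0.0106, 0.189]
eef_rot: [-0.066, 0.998, 0.0, 0.0]
ft_force: [-0.1, 0.3, 0.5]
width: 0.018
grip_force: 0.0
time: 4.1
ee_pos: [0.5586, 0.0102, 0.2727]
eef_rot: [-0.066, 0.998, -0.0, -0.001]
ft_force: [2.1, 0.4, -1.7]
width: 0.0157
grip_force: 30.0
time: 4.52
ee_pos: [0.5589, 0.0103, 0.3357]
eef_rot: [-0.066, 0.998, 0.0, -0.001]
ft_force: [0.1, 0.7, -2.4]
width: 0.0157
grip_force: 30.0
t 4.52 grasp [0.5587 0.0103 0.1717] width 0.0157 turn [ 0.0027 -0.0105 -2.3244] then shift [-3.3254  5.0592  0.0436]
```

```bash
python3 -m inch '[[0,0,0,0,0,-0.48],[0,0,0,0,0,-0.48],[0,0,0,0,0,-0.48],[0,0,0,0,0,-0.48],[0,0,0,0,0,-0.4]]' | tail -6
python3 -m inch '[[0,0.6,-0.3,0,0,0],[0,0.6,-0.3,0,0,0],[-0,0.6,-0.3,0,0,0],[-0,0.6,-0.3,0,0,0],[0,0,0,0,0,0]]' | tail -6
python3 - <<'E'
from h import *
c=shot("wrist","w2");shot("scene","s2")
go((.6,.249,.17),.411)
E
```

```text
time: 4.93
ee_pos: [0.5588, 0.0104, 0.3345]
eef_rot: [-0.205, 0.979, 0.0, -0.002]
ft_force: [-0.5, 1.0, -2.2]
width: 0.0158
grip_force: 30.0
time: 5.35
ee_pos: [0.5196, 0.1033, 0.385]
eef_rot: [-0.207, 0.978, 0.001, -0.0]
ft_force: [0.2, 1.1, -1.5]
width: 0.0157
grip_force: 30.0
t 5.45 grasp [0.5203 0.099  0.2194] width 0.0158 turn [ 0.0018 -0.0152  0.0122] then shift [-3.317   2.6422  1.2362]
```

View pics/w2.png

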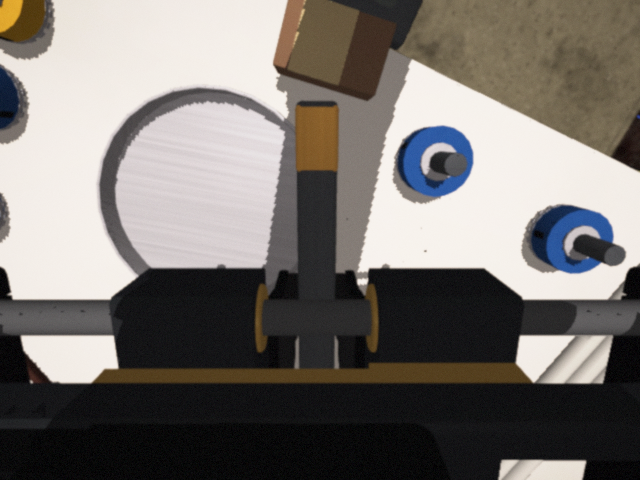

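The bar is held level, with its near end at (317,104). The wrist camera looks back toward the base and cannot see the rest, so I'll measure the rest from magnified crops of the initial fixed-camera images.

```bash
python3 - <<'E'
import cv2,numpy as np
a=cv2.imread("pics/scene0.png")[185:255,200:265];b=cv2.imread("pics/top0.png")[205:290,180:240]
f=lambda i:cv2.resize(i,None,fx=6,fy=6,interpolation=cv2.INTER_CUBIC)
a,b=f(a),f(b);H=max(a.shape[0],b.shape[0]);o=np.zeros((H,a.shape[1]+b.shape[1],3),np.uint8)
o[:a.shape[0],:a.shape[1]]=a;o[:b.shape[0],a.shape[1]:]=b;cv2.imwrite("pics/rest.png",o);print(a.shape)
E
```

```text
(420, 390, 3)
```

View pics/rest.png

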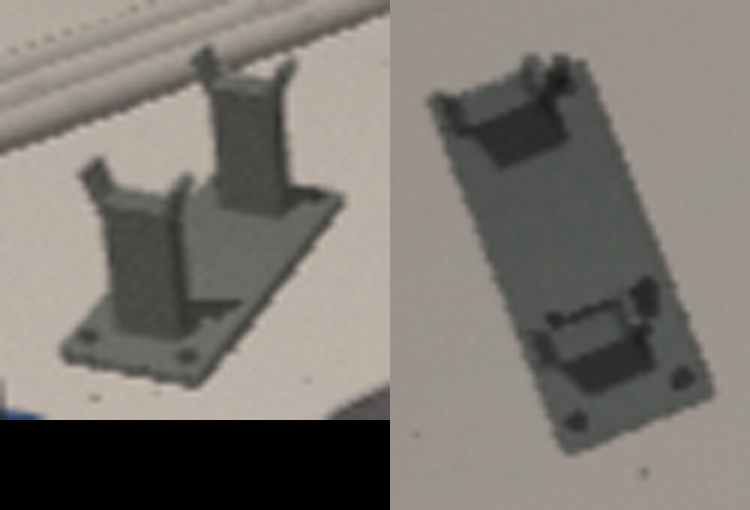

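The crops show the arm tops: in the top-view half at about (596,335) near and (503,103) far. The lip tips are in the scene half at (95,162), (185,180), (205,50) and (292,65).

```bash
python3 - <<'E'
from h import *
t=shot("top","t3");s=shot("scene")
T=lambda x,y:((x-390+.5)/6+180-.5,(y+.5)/6+205-.5);S=lambda x,y:(x/6+200,y/6+185)
n=on_z(t,T(596,335),.07);f=on_z(t,T(503,103),.07)
print("top arms",n,f,(n+f)/2,np.linalg.norm(f-n),np.arctan2(*(f-n)[1::-1]))
P=[on_z(s,S(*p),.083) for p in((95,162),(185,180),(205,50),(292,65))]
print("scene lips",P); n=(P[0]+P[1])/2;f=(P[2]+P[3])/2;print((n+f)/2,np.linalg.norm(f-n),np.arctan2(*(f-n)[1::-1]))
n=on_z(s,S(147,197),.07);f=on_z(s,S(248,84),.07)
print("scene arms",n,f,(n+f)/2,np.linalg.norm(f-n),np.arctan2(*(f-n)[1::-1]))
# base plate corners, both views, z~.006
for c,g,q in((t,T,((435,100),(585,62),(713,398),(567,453))),(s,S,((65,350),(195,380),(343,200)))):
    print([on_z(c,g(*p),.005)[:2] for p in q])
E
```

```text
top arms [0.5526 0.2268 0.07  ] [0.6426 0.2671 0.07  ] [0.5976 0.2469 0.07  ] 0.09862779230393903 0.4215068709840242
scene lips [array([0.543, 0.244, 0.083]), array([0.5578, 0.2074, 0.083 ]), array([0.6329, 0.2817, 0.083 ]), array([0.6487, 0.245 , 0.083 ])]
[0.5956 0.2445 0.083 ] 0.09790931982922343 0.39513449883751495
scene arms [0.5526 0.2258 0.07  ] [0.6404 0.2646 0.07  ] [0.5965 0.2452 0.07  ] 0.09601224973572246 0.41581310899308105
[array([0.662 , 0.3097]), array([0.6785, 0.2503]), array([0.5414, 0.1924]), array([0.5189, 0.2486])]
[array([0.5183, 0.2455]), array([0.5396, 0.1906]), array([0.6734, 0.2466])]
```

```bash
python3 - <<'E'
from h import *
go((.597,.2462,.20),.413)
E
python3 -m inch '[[-0.6,0.5,0,0,0,0],[-0.6,0.5,0,0,0,0],[-0.6,0.5,0,0,0,0],[-0.6,0.5,0,0,0,0],[-0.6,0.5,0,0,0,0]]' |tail -6
python3 -m inch '[[-0.2,0.05,0.4,0,0,0],[0,0,0.4,0,0,0],[0,0,0.4,0,0,0],[0,0,0.4,0,0,0],[0,0,0,0,0,0]]' |tail -6
python3 - <<'E'
from h import *
go((.597,.2462,.094),.413)
shot("scene","s3");c=shot("top")
a=cv2.imread("pics/s3.png")[130:280,150:310]
b=c["pixels"][190:310,160:280,::-1]
o=np.hstack([cv2.resize(a,(480,450)),cv2.resize(b,(320,450)[:1]+(320,))[:320] if 0 else cv2.resize(b,(300,450))])
cv2.imwrite("pics/s3c.png",o)
E
```

```text
t 5.55 grasp [0.5206 0.0972 0.2192] width 0.0154 turn [-0.002  -0.0211 -0.0298] then shift [-3.2334  2.6435  0.4797]
time: 5.97
ee_pos: [0.5922, 0.2379, 0.3832]
eef_rot: [-0.203, 0.979, -0.0, -0.001]
ft_force: [0.4, -0.1, -0.7]
width: 0.0155
grip_force: 30.0
time: 6.38
ee_pos: [0.5973, 0.2413, 0.3157]
eef_rot: [-0.203, 0.979, -0.001, -0.004]
ft_force: [-0.5, -0.3, -2.2]
width: 0.0158
grip_force: 30.0
t 6.38 grasp [0.5962 0.2406 0.1517] width 0.0158 turn [-0.0096 -0.0617 -0.0367] then shift [-0.0434  0.1158  1.4418]
```

View pics/s3c.png

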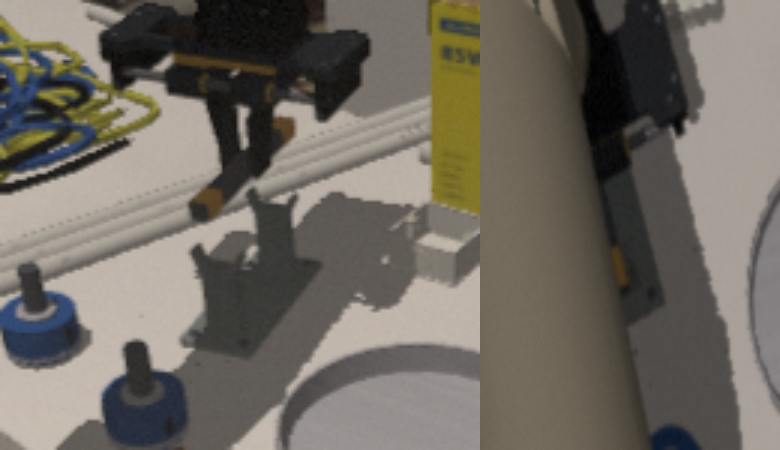

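The bar hangs above the rest and lines up with it, so I'll lower it onto the arms.

```bash
python3 -m inch '[[0,0.06,0.3,0,0,-0.03],[-0.04,0.06,0.3,0,-0.05,0],[0,0,0.3,0,0,0],[0,0,0.3,0,0,0],[0,0,0,0,0,0]]' |tail -6
python3 -m inch '[[0,0,0.1,0,0,0],[0,0,0.1,0,0,0],[0,0,0,0,0,0],[0,0,0,0,0,0],[0,0,0,0,0,0]]' |tail -6
python3 - <<'E'
from h import *
go((.597,.2462,.092),.413)
c=shot("scene")
cv2.imwrite("pics/s4.png",cv2.resize(c["pixels"][170:270,180:290,::-1],None,fx=5,fy=5,interpolation=cv2.INTER_CUBIC))
E
```

```text
time: 6.9
ee_pos: [0.5966, 0.2477, 0.2698]
eef_rot: [-0.206, 0.979, 0.0, 0.001]
ft_force: [-0.6, -0.1, -2.8]
width: 0.0156
grip_force: 30.0
time: 7.32
ee_pos: [0.5976, 0.2481, 0.2653]
eef_rot: [-0.206, 0.979, 0.001, 0.003]
ft_force: [-0.4, 0.9, -1.8]
width: 0.0155
grip_force: 30.0
t 7.32 grasp [0.5986 0.2486 0.1013] width 0.0155 turn [0.0009 0.0569 0.0081] then shift [ 0.0325 -0.0384  0.2315]
```

View pics/s4.png

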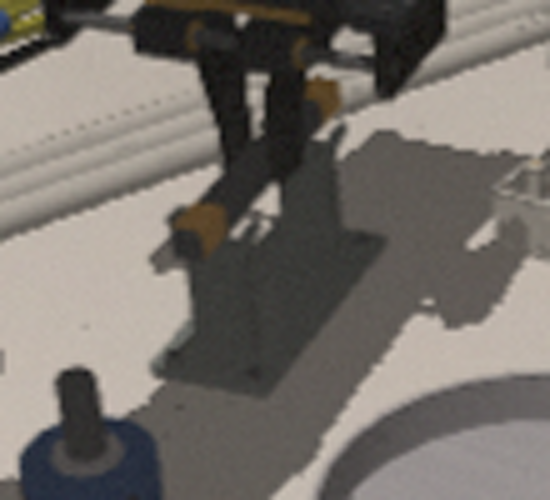

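The bar sits just above the arms, slightly toward the left lip. I'll nudge it right by 3 mm, lower it and check the contact force.

```bash
python3 -m inch '[[0,-0.07,0.05,0,0,0],[0,0,0.05,0,0,0],[0,0,0.05,0,0,0],[0,0,0.05,0,0,0],[0,0,0,0,0,0]]' |tail -6
python3 -m inch '[[0,0,0.05,0,0,0],[0,0,0,0,0,0],[0,0,0,0,0,0],[0,0,0,0,0,0],[0,0,0,0,0,0]]' |tail -6
python3 - <<'E'
from h import *
go((.597,.2462,.092),.413)
c=shot("scene")
cv2.imwrite("pics/s5.png",cv2.resize(c["pixels"][170:270,180:290,::-1],None,fx=5,fy=5,interpolation=cv2.INTER_CUBIC))
E
```

```text
time: 7.78
ee_pos: [0.5984, 0.246, 0.2564]
eef_rot: [-0.206, 0.979, 0.001, 0.003]
ft_force: [-0.1, 2.1, -1.8]
width: 0.0157
grip_force: 30.0
time: 8.2
ee_pos: [0.5985, 0.2461, 0.256]
eef_rot: [-0.206, 0.979, 0.001, 0.003]
ft_force: [-5.7, 0.3, 8.8]
width: 0.0158
grip_force: 30.0
t 8.2 grasp [0.5994 0.2467 0.092 ] width 0.0158 turn [0.008  0.0554 0.0127] then shift [0.0323 0.0174 0.0003]
```

View pics/s5.png

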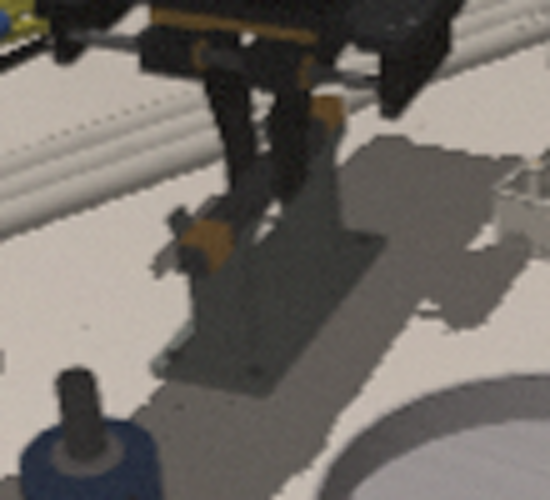

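The bar lies between the lips in contact with the arms. I'll release it, rise and re-measure.

```bash
python3 -m inch '[[0,0,0,0,0,0],[0,0,0,0,0,0],[0,0,0,0,0,0],[0,0,0,0,0,0],[0,0,0,0,0,0]]' 0 30|tail -2
python3 -m inch '[[0,0,-0.4,0,0,0],[0,0,-0.8,0,0,0],[0,0,-0.8,0,0,0],[0,0,-0.8,0,0,0],[0,0,-0.8,0,0,0]]' |tail -2
python3 -m inch '[[0,-0.8,0,0,0,0.7],[0,-0.8,0,0,0,0.7],[0,-0.8,0,0,0,0.7],[0,-0.8,0,0,0,0.7],[0,-0.8,0,0,0,0.7]]' |tail -6
python3 -m inch '[[0.6,-0.9,0,0,0,0],[0.6,-0.9,0,0,0,0],[0.6,-0.9,0,0,0,0],[0.6,-0.9,0,0,0,0],[0.6,-0.9,0,0,0,0]]' |tail -6
python3 - <<'E'
from h import *
c=shot("top","t5")
for nm,col in(("blue",BLUE),("yel",YEL)):
    for k in blobs(c,*col,amin=100,amax=700):
        p=cent(k);w=on_z(c,p,.022)
        if .2<w[0]<.75 and abs(w[1])<.6: print(nm,p,cv2.contourArea(k),w[:2])
for k in blobs(c,(12,120,60),(28,255,255),25,120): print("org",cent(k),cv2.contourArea(k),on_z(c,cent(k),.084))
go((.4608,-.2028,.12),0)
E
```

```text
width: 0.0392
grip_force: 0.0
width: 0.0435
grip_force: 0.0
time: 9.5
ee_pos: [0.6368, 0.0895, 0.3984]
eef_rot: [0.005, 1.0, 0.001, 0.003]
ft_force: [0.5, 0.1, -0.4]
width: 0.0434
grip_force: 0.0
time: 9.92
ee_pos: [0.5184, -0.0831, 0.3974]
eef_rot: [0.003, 1.0, 0.001, 0.003]
ft_force: [1.3, -1.3, -0.1]
width: 0.0438
grip_force: 0.0
blue [236.1186 316.3299] 479.0 [0.4326 0.1785]
blue [459.3123 313.7454] 499.5 [ 0.4439 -0.3326]
blue [170.9692 310.7811] 503.0 [0.4437 0.3284]
blue [459.4567 262.5279] 472.0 [ 0.5639 -0.3382]
yel [406.2761 306.0171] 186.0 [ 0.4604 -0.2114]
org [ 56.5272 409.7535] 25.5 [0.2261 0.5366 0.084 ]
org [216.277  265.7297] 68.5 [0.5377 0.2181 0.084 ]
org [ 71.5389 221.8222] 25.5 [0.6353 0.5506 0.084 ]
org [195.7177 213.3172] 55.0 [0.6584 0.2712 0.084 ]
org [  5.9695 197.809 ] 85.5 [0.6906 0.7065 0.084 ]
t 9.97 grasp [ 0.5155 -0.0913  0.2338] width 0.0436 turn [ 0.0035  0.0369 -0.1294] then shift [ 1.3484 -2.7851  2.8453]
```

The bar's ends triangulate to centre (0.598, 0.245) at angle 0.414 rad on the z=0.084 plane, so it is seated. Yellow saw next.

```bash
python3 -m inch '[[0.27,-0.55,0.4,0,0,-0.13],[0.27,-0.55,0.4,0,0.04,0],[0.27,-0.55,0.4,0,0,0],[0.27,-0.55,0.4,0,0,0],[0.27,-0.55,0.4,0,0,0]]' 0.3 30|tail -2
python3 -m inch '[[0,0,0.4,0,0,0],[0,0,0.4,0,0,0],[0,0,0,0,0,0],[0,0,0,0,0,0],[0,0,0,0,0,0]]' |tail -2
python3 - <<'E'
from h import *
c=shot("wrist","w6");go((.46,-.202,.06),0)
for k in blobs(c,*YEL,amin=300): print(cent(k),cv2.contourArea(k),on_z(c,cent(k),.02))
E
```

```text
width: 0.056
grip_force: 0.0
width: 0.0568
grip_force: 0.0
t 10.85 grasp [ 0.4677 -0.1912  0.1222] width 0.0566 turn [0.018  0.0181 0.0839] then shift [ 0.1834 -0.2609  1.5544]
[429.1952 373.6242] 5508.0 [ 0.5656 -0.1071  0.02  ]
[464.0739 317.1476] 814.5 [ 0.5199 -0.0862  0.02  ]
[168.2138 317.2359] 725.0 [ 0.5218 -0.2955  0.02  ]
[299.7578 234.968 ] 6898.0 [ 0.461  -0.2025  0.02  ]
```

View pics/w6.png

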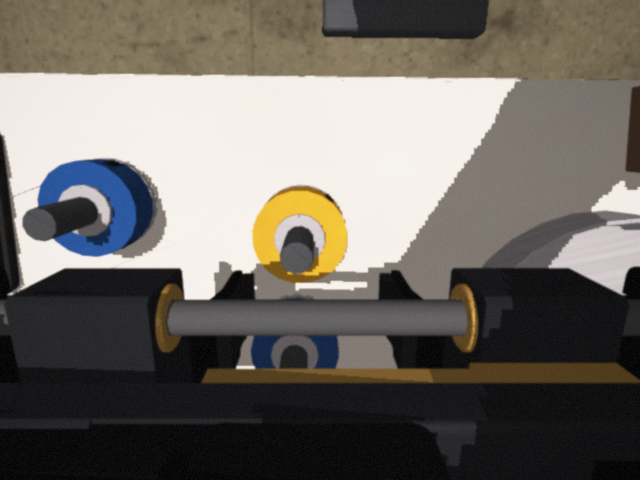

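The wrist view puts the yellow cup at (300,235), which gives (0.461, -0.2025) and agrees with the top camera. I'll descend and grip.

```bash
python3 -m inch '[[0.16,-0.26,0.2,0,0,0.08],[0,0,0.4,0,0,0],[0,0,0.5,0,0,0],[0,0,0.45,0,0,0],[0,0,0,0,0,0]]' |tail -5
python3 -m inch '[[0,0,0,0,0,0],[0,0,0,0,0,0],[0,0,0,0,0,0],[0,0,0,0,0,0],[0,0,0,0,0,0]]' -1 40|tail -6
python3 -m inch '[[0,0,0,0,0,0],[0,0,0,0,0,0],[0,0,-0.3,0,0,0],[0,0,-0.7,0,0,0],[0,0,-0.8,0,0,0]]' |tail -6
python3 -m inch '[[0,0,0,0,0,0],[0,0,0,0,0,0],[0,0,0,0,0,0],[0,0,0,0,0,0],[0,0,0,0,0,0]]' |tail -6
python3 - <<'E'
from h import *
go((.545,.0105,.13),0)
E
```

```text
ee_pos: [0.4591, -0.2021, 0.2204]
eef_rot: [0.0, 1.0, 0.002, -0.002]
ft_force: [-1.5, 0.5, -0.3]
width: 0.0565
grip_force: 0.0
time: 11.68
ee_pos: [0.4609, -0.202, 0.2238]
eef_rot: [-0.0, 1.0, 0.001, 0.001]
ft_force: [0.1, 0.3, 0.9]
width: 0.0311
grip_force: 0.0
time: 12.1
ee_pos: [0.4597, -0.2018, 0.2945]
eef_rot: [0.0, 1.0, 0.001, -0.002]
ft_force: [0.2, -0.5, -1.8]
width: 0.0171
grip_force: 40.0
time: 12.52
ee_pos: [0.4601, -0.2019, 0.2939]
eef_rot: [0.0, 1.0, 0.001, -0.001]
ft_force: [-0.1, -0.2, -1.2]
width: 0.017
grip_force: 40.0
t 12.52 grasp [ 0.4599 -0.2015  0.1299] width 0.017 turn [ 0.0229 -0.0122 -0.0002] then shift [-2.1217  5.3108 -0.003 ]
```

```bash
python3 -m inch '[[-0.22,0.55,0,0,0,0],[-0.22,0.55,0,0,0,0],[-0.22,0.55,0,0,0,0],[-0.22,0.55,0,0,0,0],[-0.22,0.55,0,0,0,0]]' |tail -1
python3 -m inch '[[-0.2,0.51,0,0,0,0],[-0.2,0.51,0,0,0,0],[-0.2,0.51,0,0,0,0],[-0.2,0.51,0,0,0,0],[-0.2,0.51,0,0,0,0]]' |tail -1
python3 -m inch '[[0,0,0,0,0,0],[0,0,0,0,0,0],[0,0,0,0,0,0],[0,0,0,0,0,0],[0,0,0,0,0,0]]' |tail -6
python3 - <<'E'
from h import *
c=shot("top");im=cv2.cvtColor(cv2.imread("pics/top0.png"),cv2.COLOR_BGR2GRAY).astype(float)
im=cv2.GaussianBlur(im,(3,3),0)
# outer rim edge: along radial lines on plane z=.03 about a guess, strongest bright->dark edge near R=.101
ctr=np.array([.545,.0105]);pts=[]
for a in np.linspace(0,2*np.pi,72,endpoint=False):
    u=np.array([np.cos(a),np.sin(a)]);rr=np.arange(.094,.108,.0004)
    px=np.array([proj(c,[*(ctr+u*q),.03]) for q in rr]).astype(np.float32)
    v=cv2.remap(im.astype(np.float32),px[:,0][None],px[:,1][None],cv2.INTER_LINEAR)[0]
    pts.append((a,rr[np.argmax(np.gradient(v))], rr[np.argmin(v)]))
p=np.array(pts)
for col in(1,2):
    A=np.c_[np.ones(72),np.cos(p[:,0]),np.sin(p[:,0])];ok=np.ones(72,bool)
    for _ in range(5):
        x=np.linalg.lstsq(A[ok],p[ok,col],rcond=None)[0];e=abs(A@x-p[:,col]);ok=e<max(.0015,np.median(e)*1.5)
    print(x,ok.sum(),e[ok].std(),"centre",ctr+x[1:])
w=shot("wrist","w7")
for k in blobs(w,*YEL,amin=1500): print(cent(k),cv2.contourArea(k))
go((.545,.0105,.066),0)
E
```

```text
grip_force: 40.0
grip_force: 40.0
time: 13.77
ee_pos: [0.5443, 0.0088, 0.2954]
eef_rot: [0.001, 1.0, 0.001, 0.0]
ft_force: [-0.3, -0.2, -2.2]
width: 0.0169
grip_force: 40.0
[ 0.1008 -0.0013  0.0011] 46 0.0002640254361198223 centre [0.5437 0.0116]
[0.0955 0.0008 0.0015] 72 0.00037571613380612065 centre [0.5458 0.012 ]
[327.6429 373.3174] 5604.0
[316.1569 289.3474] 5446.5
t 13.87 grasp [0.5445 0.0096 0.1316] width 0.017 turn [ 0.02    0.0054 -0.0096] then shift [-0.0154  0.0329  1.6407]
```

View pics/w7.png

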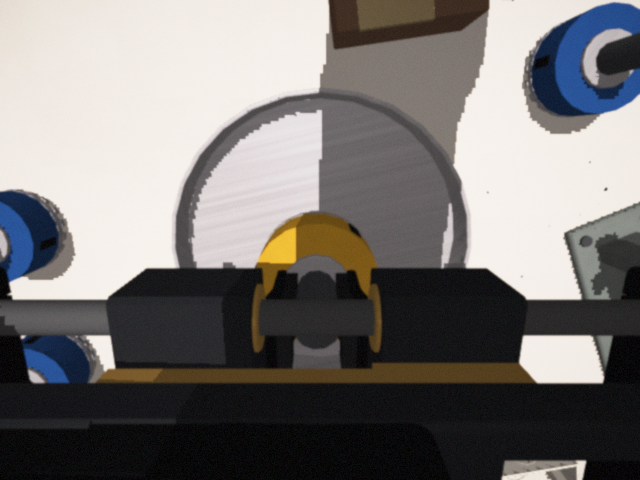

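The outer rim fit is clean: R=100.8 mm with 0.26 mm residual, centre (0.544, 0.0115). The wrist view shows the yellow saw held upright in mid-tin. I'll lower it.

```bash
python3 -m inch '[[0,0.05,0.5,0,0,0],[0,0,0.5,0,0,0],[0,0,0.5,0,0,0],[0,0,0.14,0,0,0],[0,0,0,0,0,0]]' |tail -5
python3 -m inch '[[0,0,0.03,0,0,0],[0,0,0.03,0,0,0],[0,0,0,0,0,0],[0,0,0,0,0,0],[0,0,0,0,0,0]]' |tail -6
python3 - <<'E'
from h import *
go((.544,.0115,.063),0)
E
```

```text
ee_pos: [0.5439, 0.0118, 0.2287]
eef_rot: [0.0, 1.0, 0.001, -0.001]
ft_force: [0.3, -0.3, -1.5]
width: 0.0171
grip_force: 40.0
time: 14.7
ee_pos: [0.5448, 0.0121, 0.2283]
eef_rot: [0.0, 1.0, 0.001, 0.001]
ft_force: [0.2, 0.4, -1.6]
width: 0.0168
grip_force: 40.0
t 14.7 grasp [0.5451 0.0125 0.0643] width 0.0168 turn [ 0.0227  0.014  -0.    ] then shift [ 0.0195 -0.0147  0.0317]
```

```bash
python3 -m inch '[[0,0,0.05,0,0,0],[0,0,0.04,0,0,0],[0,0,0,0,0,0],[0,0,0,0,0,0],[0,0,0,0,0,0]]' |tail -5
python3 -m inch '[[0,0,0,0,0,0],[0,0,0,0,0,0],[0,0,0,0,0,0],[0,0,0,0,0,0],[0,0,0,0,0,0]]' -0.3 |tail -6
python3 -m inch '[[0,0,-0.4,0,0,0],[0,0,-0.8,0,0,0],[0,0,-0.8,0,0,0],[0,0,-0.6,0,0,0],[0,0,0,0,0,0]]' |tail -5
python3 - <<'E'
from h import *
c=shot("wrist","w8")
for k in blobs(c,*YEL,amin=1500): print(cent(k),cv2.contourArea(k),on_z(c,cent(k),.023))
go((.5414,-.2054,.145),0)
E
```

```text
ee_pos: [0.5451, 0.012, 0.2262]
eef_rot: [0.0, 1.0, 0.002, 0.001]
ft_force: [-9.5, -0.2, 21.2]
width: 0.0171
grip_force: 40.1
time: 15.53
ee_pos: [0.5445, 0.0121, 0.2239]
eef_rot: [-0.0, 1.0, 0.001, 0.0]
ft_force: [-0.3, -1.1, 0.2]
width: 0.0299
grip_force: 0.0
ee_pos: [0.5458, 0.0116, 0.3331]
eef_rot: [0.0, 1.0, 0.002, 0.004]
ft_force: [0.6, 0.5, 0.5]
width: 0.0304
grip_force: 0.0
[364.5496 373.4191] 5549.0 [0.6773 0.0544 0.023 ]
[316.0566 225.6343] 4939.5 [0.545  0.0122 0.023 ]
t 16.0 grasp [0.5461 0.0123 0.1665] width 0.0305 turn [ 0.0293  0.0448 -0.0007] then shift [ 0.0966 -5.4287  0.5378]
```

Yellow is at (0.545, 0.012), standing in the middle. Now blue A near (0.541, -0.205).

```bash
cat >> h.py <<'E'
def look(target,slot=None):
    c=shot("wrist");b=[(cent(k),cv2.contourArea(k)) for k in blobs(c,*BLUE,amin=1200)]
    P=[(on_z(c,p,.022)[:2],round(a)) for p,a in b]
    P=[q for q in P if np.linalg.norm(q[0]-np.array(target))<.07];print("seen",P)
    if P: go((*min(P,key=lambda q:np.linalg.norm(q[0]-np.array(target)))[0],.06),0)
    else: go((*target,.06),0)
E
python3 -m inch '[[0,-0.9,0,0,0,0],[0,-0.9,0,0,0,0],[0,-0.9,0,0,0,0],[0,-0.9,0,0,0,0],[0,-0.9,0,0,0,0]]' 0.3 |tail -1
python3 -m inch '[[0.09,-0.9,0.5,0,0.04,0],[0,0,0,0,0,0],[0,0,0,0,0,0],[0,0,0,0,0,0],[0,0,0,0,0,0]]' |tail -1
python3 - <<'E'
from h import *
look((.5414,-.2054))
E
```

```text
grip_force: 0.0
grip_force: 0.0
seen [(array([ 0.5411, -0.2057]), 5572)]
t 16.88 grasp [ 0.5407 -0.2022  0.1434] width 0.0566 turn [ 0.0252 -0.033   0.0188] then shift [ 0.0083 -0.074   2.0853]
```

```bash
python3 -m inch '[[0,-0.07,0.5,0,-0.03,0],[0,0,0.6,0,0,0],[0,0,0.6,0,0,0],[0,0,0.38,0,0,0],[0,0,0,0,0,0]]' |tail -5
python3 -m inch '[[0,0,0,0,0,0],[0,0,0,0,0,0],[0,0,0,0,0,0],[0,0,0,0,0,0],[0,0,0,0,0,0]]' -1 40|tail -1
python3 -m inch '[[0,0,0,0,0,0],[0,0,0,0,0,0],[0,0,0,0,0,0],[0,0,0,0,0,0],[0,0,-0.3,0,0,0]]' |tail -6
python3 -m inch '[[0,0,-0.6,0,0,0],[0,0,-0.9,0,0,0],[0,0,-0.9,0,0,0],[0,0,0,0,0,0],[0,0,0,0,0,0]]' |tail -5
python3 -m inch '[[-0.17,0.8,0,0,0,0],[-0.17,0.8,0,0,0,0],[-0.17,0.8,0,0,0,0],[-0.17,0.8,0,0,0,0],[-0.17,0.8,0,0,0,0]]' |tail -1
python3 -m inch '[[0,0,0,0,0,0],[0,0,0,0,0,0],[0,0,0,0,0,0],[0,0,0,0,0,0],[0,0,0,0,0,0]]' |tail -1
python3 - <<'E'
from h import *
go((.5763,-.0444,.0665),0)
E
```

```text
ee_pos: [0.5401, -0.2049, 0.2213]
eef_rot: [-0.001, 1.0, 0.002, -0.002]
ft_force: [-0.9, 0.2, 0.3]
width: 0.0563
grip_force: 0.0
grip_force: 0.0
time: 18.13
ee_pos: [0.54, -0.2063, 0.2346]
eef_rot: [-0.0, 1.0, 0.002, -0.002]
ft_force: [-0.8, -0.3, -2.4]
width: 0.0168
grip_force: 40.0
ee_pos: [0.5412, -0.2075, 0.335]
eef_rot: [0.0, 1.0, 0.001, 0.002]
ft_force: [-0.6, -0.2, -1.8]
width: 0.0174
grip_force: 40.0
grip_force: 40.0
grip_force: 40.0
t 19.38 grasp [ 0.5743 -0.048   0.1684] width 0.017 turn [ 0.0168 -0.0098 -0.0174] then shift [-0.0442  0.099   2.547 ]
```

```bash
python3 -m inch '[[-0.05,0.1,0.4,0,0,0],[0,0,0.6,0,0,0],[0,0,0.7,0,0,0],[0,0,0.7,0,0,0],[0,0,0.1,0,0,0]]' |tail -5
python3 -m inch '[[0,0,0,0,0,0],[0,0,0.05,0,0,0],[0,0,0.05,0,0,0],[0,0,0.04,0,0,0],[0,0,0,0,0,0]]' |tail -5
python3 - <<'E'
from h import *
go((.5763,-.0444,.0625),0)
E
```

```text
ee_pos: [0.5749, -0.0434, 0.2282]
eef_rot: [0.001, 1.0, 0.001, -0.004]
ft_force: [-1.4, 0.3, -1.8]
width: 0.0172
grip_force: 40.0
ee_pos: [0.5771, -0.0428, 0.2279]
eef_rot: [0.0, 1.0, 0.001, 0.0]
ft_force: [-0.8, -1.0, -1.2]
width: 0.0173
grip_force: 40.0
t 20.22 grasp [ 0.5772 -0.0423  0.0639] width 0.0173 turn [ 0.0224  0.0073 -0.    ] then shift [ 0.0199 -0.0411  0.0354]
```

```bash
python3 -m inch '[[0.02,-0.04,0.03,0,0,0],[0,0,0.05,0,0,0],[0,0,0.02,0,0,0],[0,0,0,0,0,0],[0,0,0,0,0,0]]' |tail -5
python3 -m inch '[[0,0,0,0,0,0],[0,0,0,0,0,0],[0,0,0,0,0,0],[0,0,0,0,0,0],[0,0,0,0,0,0]]' -0.3 |tail -5
python3 -m inch '[[0,0,-0.4,0,0,0],[0,0,-0.8,0,0,0],[0,0,-0.8,0,0,0],[0,0,-0.5,0,0,0],[0,0,0,0,0,0]]' |tail -1
python3 - <<'E'
from h import *
look((.5763,-.0444))
E
python3 -m inch '[[-0.36,-0.77,0,0,0,0],[-0.36,-0.77,0,0,0,0],[-0.36,-0.77,0,0,0,0],[-0.36,-0.77,0,0,0,0],[-0.36,-0.77,0.5,0,0,0]]' 0.3 |tail -1
python3 -m inch '[[0,0,0,0,0,0],[0,0,0,0,0,0],[0,0,0,0,0,0],[0,0,0,0,0,0],[0,0,0,0,0,0]]' |tail -1
python3 - <<'E'
from h import *
look((.6488,-.1989))
E
```

```text
ee_pos: [0.5771, -0.0432, 0.2269]
eef_rot: [-0.001, 1.0, 0.003, 0.002]
ft_force: [-10.4, 7.0, 30.5]
width: 0.0169
grip_force: 40.1
ee_pos: [0.576, -0.0445, 0.223]
eef_rot: [0.0, 1.0, 0.001, -0.0]
ft_force: [-0.4, 0.9, 0.3]
width: 0.03
grip_force: 0.0
grip_force: 0.0
seen [(array([ 0.5782, -0.0424]), 4993)]
t 21.52 grasp [ 0.5773 -0.0444  0.1612] width 0.0308 turn [ 0.0232  0.0293 -0.0017] then shift [-0.0376  0.0608  2.5305]
grip_force: 0.0
grip_force: 0.0
seen [(array([ 0.6487, -0.1991]), 5741)]
t 22.4 grasp [ 0.6483 -0.1968  0.1393] width 0.0564 turn [0.0252 0.0049 0.0144] then shift [-0.0121 -0.0453  1.9826]
```

```bash
python3 -m inch '[[-0.01,-0.05,0.5,0,0,0],[0,0,0.5,0,0,0],[0,0,0.55,0,0,0],[0,0,0.4,0,0,0],[0,0,0,0,0,0]]' |tail -5
python3 -m inch '[[0,0,0,0,0,0],[0,0,0,0,0,0],[0,0,0,0,0,0],[0,0,0,0,0,0],[0,0,0,0,0,0]]' -1 40|tail -1
python3 -m inch '[[0,0,0,0,0,0],[0,0,0,0,0,0],[0,0,0,0,0,0],[0,0,0,0,0,0],[0,0,-0.3,0,0,0]]' |tail -6
python3 -m inch '[[0,0,-0.6,0,0,0],[0,0,-0.9,0,0,0],[0,0,-0.9,0,0,0],[0,0,0,0,0,0],[0,0,0,0,0,0]]' |tail -5
python3 -m inch '[[0.2,0.9,0,0,0,0],[0.2,0.9,0,0,0,0],[0.2,0.9,0,0,0,0],[0.2,0.9,0,0,0,0],[0.2,0.9,0,0,0,0]]' |tail -1
python3 -m inch '[[0,0.77,0,0,0,0],[0,0,0,0,0,0],[0,0,0,0,0,0],[0,0,0,0,0,0],[0,0,0,0,0,0]]' |tail -1
python3 - <<'E'
from h import *
go((.6085,.0115,.0665),0)
E
```

```text
ee_pos: [0.6474, -0.1989, 0.2215]
eef_rot: [-0.001, 1.0, 0.002, -0.003]
ft_force: [-0.9, -1.0, -0.8]
width: 0.0562
grip_force: 0.0
grip_force: 0.0
time: 23.65
ee_pos: [0.6476, -0.1999, 0.2345]
eef_rot: [-0.0, 1.0, 0.002, -0.002]
ft_force: [-0.5, -0.3, -1.9]
width: 0.0168
grip_force: 40.0
ee_pos: [0.6488, -0.2011, 0.336]
eef_rot: [0.0, 1.0, 0.001, 0.002]
ft_force: [0.4, 0.5, -2.3]
width: 0.0174
grip_force: 40.0
grip_force: 40.0
grip_force: 40.0
t 24.9 grasp [0.6081 0.0088 0.1688] width 0.0169 turn [ 0.0124 -0.0111 -0.0177] then shift [-0.0038  0.0731  2.5567]
```

```bash
python3 -m inch '[[0,0.06,0.4,0,0,0],[0,0,0.6,0,0,0],[0,0,0.7,0,0,0],[0,0,0.7,0,0,0],[0,0,0.1,0,0,0]]' |tail -5
python3 -m inch '[[0,0,0,0,0,0],[0,0,0.05,0,0,0],[0,0,0.05,0,0,0],[0,0,0,0,0,0],[0,0,0,0,0,0]]' |tail -5
python3 - <<'E'
from h import *
go((.6085,.0115,.0625),0)
E
```

```text
ee_pos: [0.6066, 0.0114, 0.2283]
eef_rot: [0.001, 1.0, 0.0, -0.004]
ft_force: [-1.2, 0.4, -1.6]
width: 0.0169
grip_force: 40.0
ee_pos: [0.6088, 0.0128, 0.2304]
eef_rot: [0.0, 1.0, 0.001, 0.001]
ft_force: [-0.2, -0.0, -1.2]
width: 0.0172
grip_force: 40.0
t 25.73 grasp [0.609  0.0133 0.0664] width 0.0172 turn [ 0.0231  0.01   -0.    ] then shift [ 0.0073 -0.0326  0.0965]
```

```bash
python3 -m inch '[[0.01,-0.04,0.03,0,0,0],[0,0,0.05,0,0,0],[0,0,0.05,0,0,0],[0,0,0.02,0,0,0],[0,0,0,0,0,0]]' |tail -5
python3 -m inch '[[0,0,0,0,0,0],[0,0,0,0,0,0],[0,0,0,0,0,0],[0,0,0,0,0,0],[0,0,0,0,0,0]]' -0.3 |tail -5
python3 -m inch '[[0,0,-0.4,0,0,0],[0,0,-0.8,0,0,0],[0,0,-0.8,0,0,0],[0,0,-0.5,0,0,0],[0,0,0,0,0,0]]' |tail -1
python3 - <<'E'
from h import *
look((.6085,.0115))
E
python3 -m inch '[[0.11,-0.87,0,0,0,0],[0.11,-0.87,0,0,0,0],[0.11,-0.87,0,0,0,0],[0.11,-0.87,0,0,0,0],[0.11,-0.87,0,0,0,0]]' 0.3 |tail -1
python3 -m inch '[[0.11,-0.87,0,0,0,0],[0.11,-0.87,0,0,0,0],[0.11,-0.87,0,0,0,0],[0.11,-0.87,0,0,0,0],[0.11,-0.87,0.5,0,0,0]]' 0.3 |tail -1
python3 -m inch '[[0,0,0,0,0,0],[0,0,0,0,0,0],[0,0,0,0,0,0],[0,0,0,0,0,0],[0,0,0,0,0,0]]' |tail -1
python3 - <<'E'
from h import *
look((.5639,-.3382))
E
```

```text
ee_pos: [0.6087, 0.0112, 0.2273]
eef_rot: [0.0, 1.0, 0.002, 0.001]
ft_force: [-14.3, 1.4, 35.2]
width: 0.0172
grip_force: 40.1
ee_pos: [0.6079, 0.0112, 0.2229]
eef_rot: [-0.0, 1.0, 0.001, -0.0]
ft_force: [0.4, 1.3, -0.1]
width: 0.0295
grip_force: 0.0
grip_force: 0.0
seen [(array([ 0.5923, -0.0183]), 10554)]
t 27.03 grasp [0.6093 0.0114 0.1614] width 0.0307 turn [ 0.0257  0.0292 -0.0009] then shift [ 0.4092 -0.7288  2.535 ]
grip_force: 0.0
grip_force: 0.0
grip_force: 0.0
seen [(array([ 0.5636, -0.3376]), 5810)]
t 28.33 grasp [ 0.5647 -0.3352  0.1386] width 0.0564 turn [0.0238 0.0009 0.0172] then shift [ 0.0292 -0.0488  1.9647]
```

```bash
python3 -m inch '[[0.03,-0.05,0.5,0,0,0],[0,0,0.5,0,0,0],[0,0,0.55,0,0,0],[0,0,0.4,0,0,0],[0,0,0,0,0,0]]' |tail -5
python3 -m inch '[[0,0,0,0,0,0],[0,0,0,0,0,0],[0,0,0,0,0,0],[0,0,0,0,0,0],[0,0,0,0,0,0]]' -1 40|tail -1
python3 -m inch '[[0,0,0,0,0,0],[0,0,0,0,0,0],[0,0,0,0,0,0],[0,0,0,0,0,0],[0,0,-0.3,0,0,0]]' |tail -6
python3 -m inch '[[0,0,-0.6,0,0,0],[0,0,-0.9,0,0,0],[0,0,-0.9,0,0,0],[0,0,0,0,0,0],[0,0,0,0,0,0]]' |tail -5
python3 -m inch '[[0.13,0.73,0,0,0,0],[0.13,0.73,0,0,0,0],[0.13,0.73,0,0,0,0],[0.13,0.73,0,0,0,0],[0.13,0.73,0,0,0,0]]' |tail -1
python3 -m inch '[[0.13,0.73,0,0,0,0],[0.13,0.73,0,0,0,0],[0.13,0.73,0,0,0,0],[0.13,0.73,0,0,0,0],[0.13,0.73,0,0,0,0]]' |tail -1
python3 -m inch '[[0,0,0,0,0,0],[0,0,0,0,0,0],[0,0,0,0,0,0],[0,0,0,0,0,0],[0,0,0,0,0,0]]' |tail -1
python3 - <<'E'
from h import *
go((.5117,-.0444,.0665),0)
E
```

```text
ee_pos: [0.5623, -0.337, 0.2211]
eef_rot: [-0.001, 1.0, 0.002, -0.002]
ft_force: [-0.8, 0.7, -0.5]
width: 0.0559
grip_force: 0.0
grip_force: 0.0
time: 29.58
ee_pos: [0.5621, -0.3381, 0.2344]
eef_rot: [-0.0, 1.0, 0.002, -0.002]
ft_force: [0.5, 1.4, -2.9]
width: 0.0173
grip_force: 40.0
ee_pos: [0.5631, -0.3396, 0.3354]
eef_rot: [0.0, 1.0, 0.0, 0.002]
ft_force: [-0.1, 0.3, -2.3]
width: 0.0169
grip_force: 40.0
grip_force: 40.0
grip_force: 40.0
grip_force: 40.0
t 31.25 grasp [ 0.5107 -0.0479  0.1688] width 0.0165 turn [ 0.0164 -0.0086 -0.0164] then shift [-0.022   0.095   2.5581]
```

```bash
python3 -m inch '[[-0.02,0.06,0.4,0,0,0],[0,0,0.6,0,0,0],[0,0,0.7,0,0,0],[0,0,0.7,0,0,0],[0,0,0.1,0,0,0]]' |tail -5
python3 -m inch '[[0,0,0,0,0,0],[0,0,0.05,0,0,0],[0,0,0.05,0,0,0],[0,0,0,0,0,0],[0,0,0,0,0,0]]' |tail -5
python3 - <<'E'
from h import *
go((.5117,-.0444,.0625),0)
E
```

```text
ee_pos: [0.5104, -0.0447, 0.2293]
eef_rot: [0.0, 1.0, 0.001, -0.003]
ft_force: [0.3, 1.6, -1.9]
width: 0.0168
grip_force: 39.9
ee_pos: [0.5119, -0.0444, 0.23]
eef_rot: [0.0, 1.0, 0.001, 0.0]
ft_force: [-0.0, 0.3, -1.5]
width: 0.0172
grip_force: 40.0
t 32.08 grasp [ 0.512 -0.044  0.066] width 0.0172 turn [ 0.0225  0.0068 -0.0006] then shift [0.0048 0.0003 0.0881]
```

```bash
python3 -m inch '[[0,0,0.03,0,0,0],[0,0,0.05,0,0,0],[0,0,0.03,0,0,0],[0,0,0.01,0,0,0],[0,0,0,0,0,0]]' |tail -5
python3 -m inch '[[0,0,0,0,0,0],[0,0,0,0,0,0],[0,0,0,0,0,0],[0,0,0,0,0,0],[0,0,0,0,0,0]]' -0.3 |tail -5
python3 -m inch '[[0,0,-0.4,0,0,0],[0,0,-0.8,0,0,0],[0,0,-0.8,0,0,0],[0,0,-0.5,0,0,0],[0,0,0,0,0,0]]' |tail -1
python3 - <<'E'
from h import *
look((.5117,-.0444))
E
python3 -m inch '[[0.17,-0.72,0,0,0,0],[0.17,-0.72,0,0,0,0],[0.17,-0.72,0,0,0,0],[0.17,-0.72,0,0,0,0],[0.17,-0.72,0,0,0,0]]' 0.3 |tail -1
python3 -m inch '[[0.17,-0.72,0,0,0,0],[0.17,-0.72,0,0,0,0],[0.17,-0.72,0,0,0,0],[0.17,-0.72,0,0,0,0],[0.17,-0.72,0.5,0,0,0]]' 0.3 |tail -1
python3 -m inch '[[0,0,0,0,0,0],[0,0,0,0,0,0],[0,0,0,0,0,0],[0,0,0,0,0,0],[0,0,0,0,0,0]]' |tail -1
python3 - <<'E'
from h import *
look((.4439,-.3326))
E
```

```text
ee_pos: [0.5123, -0.0441, 0.227]
eef_rot: [-0.0, 1.0, 0.002, 0.001]
ft_force: [-11.4, 3.2, 31.1]
width: 0.0172
grip_force: 40.1
ee_pos: [0.5116, -0.0444, 0.2241]
eef_rot: [0.0, 1.0, 0.001, -0.0]
ft_force: [0.4, 0.1, 0.4]
width: 0.0301
grip_force: 0.0
grip_force: 0.0
seen [(array([ 0.5267, -0.0441]), 6432)]
t 33.38 grasp [ 0.5129 -0.0442  0.1623] width 0.0303 turn [ 0.0258  0.029  -0.0002] then shift [-0.3594  0.015   2.5568]
grip_force: 0.0
grip_force: 0.0
grip_force: 0.0
seen [(array([ 0.4438, -0.3323]), 5732)]
t 34.68 grasp [ 0.4443 -0.3311  0.1399] width 0.0566 turn [0.0222 0.0018 0.0151] then shift [ 0.0111 -0.0173  1.9976]
```

```bash
python3 -m inch '[[0.01,-0.03,0.5,0,0,0],[0,0,0.5,0,0,0],[0,0,0.55,0,0,0],[0,0,0.42,0,0,0],[0,0,0,0,0,0]]' |tail -5
python3 -m inch '[[0,0,0,0,0,0],[0,0,0,0,0,0],[0,0,0,0,0,0],[0,0,0,0,0,0],[0,0,0,0,0,0]]' -1 40|tail -1
python3 -m inch '[[0,0,0,0,0,0],[0,0,0,0,0,0],[0,0,0,0,0,0],[0,0,0,0,0,0],[0,0,-0.3,0,0,0]]' |tail -6
python3 -m inch '[[0,0,-0.6,0,0,0],[0,0,-0.9,0,0,0],[0,0,-0.9,0,0,0],[0,0,0,0,0,0],[0,0,0,0,0,0]]' |tail -5
python3 -m inch '[[-0.09,0.86,0,0,0,0],[-0.09,0.86,0,0,0,0],[-0.09,0.86,0,0,0,0],[-0.09,0.86,0,0,0,0],[-0.09,0.86,0,0,0,0]]' |tail -1
python3 -m inch '[[-0.09,0.86,0,0,0,0],[-0.09,0.86,0,0,0,0],[-0.09,0.86,0,0,0,0],[-0.09,0.86,0,0,0,0],[-0.09,0.88,0,0,0,0]]' |tail -1
python3 -m inch '[[0,0,0,0,0,0],[0,0,0,0,0,0],[0,0,0,0,0,0],[0,0,0,0,0,0],[0,0,0,0,0,0]]' |tail -1
python3 - <<'E'
from h import *
go((.4795,.0115,.0665),0)
E
```

```text
ee_pos: [0.4427, -0.332, 0.2221]
eef_rot: [-0.001, 1.0, 0.002, -0.002]
ft_force: [-0.1, 1.7, -0.6]
width: 0.0568
grip_force: 0.0
grip_force: 0.0
time: 35.93
ee_pos: [0.4426, -0.3329, 0.2353]
eef_rot: [-0.0, 1.0, 0.002, -0.002]
ft_force: [-0.3, 0.5, -1.7]
width: 0.0167
grip_force: 39.9
ee_pos: [0.4435, -0.3343, 0.3354]
eef_rot: [0.0, 1.0, 0.0, 0.002]
ft_force: [-0.6, -0.1, -2.0]
width: 0.017
grip_force: 39.9
grip_force: 39.9
grip_force: 39.9
grip_force: 39.9
t 37.6 grasp [0.4789 0.0101 0.1694] width 0.0167 turn [ 0.0179 -0.009  -0.0177] then shift [-0.0099  0.0442  2.572 ]
```

```bash
python3 -m inch '[[-0.01,0.01,0.4,0,0,0],[0,0,0.6,0,0,0],[0,0,0.7,0,0,0],[0,0,0.7,0,0,0],[0,0,0.1,0,0,0]]' |tail -5
python3 -m inch '[[0,0,0,0,0,0],[0,0,0.05,0,0,0],[0,0,0.05,0,0,0],[0,0,0,0,0,0],[0,0,0,0,0,0]]' |tail -5
python3 - <<'E'
from h import *
go((.4795,.0115,.0625),0)
E
```

```text
ee_pos: [0.4792, 0.011, 0.2306]
eef_rot: [0.001, 1.0, 0.001, -0.001]
ft_force: [3.6, 1.0, -2.6]
width: 0.0172
grip_force: 39.9
ee_pos: [0.4796, 0.0115, 0.2301]
eef_rot: [0.0, 1.0, 0.001, -0.0]
ft_force: [-0.1, 0.2, -1.2]
width: 0.017
grip_force: 39.9
t 38.43 grasp [0.4796 0.012  0.0661] width 0.017 turn [ 0.0221 -0.0014 -0.0019] then shift [ 0.0027 -0.0006  0.0889]
```

```bash
python3 -m inch '[[0,0,0.03,0,0,0],[0,0,0.05,0,0,0],[0,0,0.03,0,0,0],[0,0,0.01,0,0,0],[0,0,0,0,0,0]]' |tail -5
python3 -m inch '[[0,0,0,0,0,0],[0,0,0,0,0,0],[0,0,0,0,0,0],[0,0,0,0,0,0],[0,0,0,0,0,0]]' -0.3 |tail -5
python3 -m inch '[[0,0,-0.4,0,0,0],[0,0,-0.8,0,0,0],[0,0,-0.8,0,0,0],[0,0,-0.5,0,0,0],[0,0,0,0,0,0]]' |tail -1
python3 - <<'E'
from h import *
look((.4795,.0115))
E
python3 -m inch '[[0.23,0.84,0,0,0,0],[0.23,0.84,0,0,0,0],[0.23,0.84,0,0,0,0],[0.23,0.84,0,0,0,0],[0.23,0.84,0.5,0,0,0]]' 0.3 |tail -1
python3 -m inch '[[0,0,0,0,0,0],[0,0,0,0,0,0],[0,0,0,0,0,0],[0,0,0,0,0,0],[0,0,0,0,0,0]]' |tail -1
python3 - <<'E'
from h import *
look((.4327,.1785))
E
```

```text
ee_pos: [0.4803, 0.012, 0.2274]
eef_rot: [-0.0, 1.0, 0.002, 0.0]
ft_force: [-13.2, 0.8, 31.7]
width: 0.0168
grip_force: 40.1
ee_pos: [0.4796, 0.0117, 0.2247]
eef_rot: [-0.0, 1.0, 0.001, -0.0]
ft_force: [0.1, -0.1, 0.7]
width: 0.0299
grip_force: 0.0
grip_force: 0.0
seen [(array([ 0.4873, -0.0087]), 6930)]
t 39.73 grasp [0.4808 0.012  0.1628] width 0.0306 turn [0.0292 0.0278 0.0006] then shift [-0.1752 -0.5021  2.5688]
grip_force: 0.0
grip_force: 0.0
seen [(array([0.4326, 0.178 ]), 5692)]
t 40.62 grasp [0.434  0.179  0.1414] width 0.0565 turn [ 0.0209 -0.0014 -0.0149] then shift [ 0.0357 -0.0142  2.0356]
```

```bash
python3 -m inch '[[0.03,-0.01,0.5,0,0,0],[0,0,0.5,0,0,0],[0,0,0.55,0,0,0],[0,0,0.46,0,0,0],[0,0,0,0,0,0]]' |tail -5
python3 -m inch '[[0,0,0,0,0,0],[0,0,0,0,0,0],[0,0,0,0,0,0],[0,0,0,0,0,0],[0,0,0,0,0,0]]' -1 40|tail -1
python3 -m inch '[[0,0,0,0,0,0],[0,0,0,0,0,0],[0,0,0,0,0,0],[0,0,0,0,0,0],[0,0,-0.3,0,0,0]]' |tail -6
python3 -m inch '[[0,0,-0.6,0,0,0],[0,0,-0.9,0,0,0],[0,0,-0.9,0,0,0],[0,0,0,0,0,0],[0,0,0,0,0,0]]' |tail -5
python3 -m inch '[[-0.4,-0.55,0,0,0,0],[-0.4,-0.55,0,0,0,0],[-0.4,-0.55,0,0,0,0],[-0.4,-0.55,0,0,0,0],[-0.38,-0.55,0,0,0,0]]' |tail -1
python3 -m inch '[[0,0,0,0,0,0],[0,0,0,0,0,0],[0,0,0,0,0,0],[0,0,0,0,0,0],[0,0,0,0,0,0]]' |tail -1
python3 - <<'E'
from h import *
go((.5117,.0674,.0665),0)
E
```

```text
ee_pos: [0.4314, 0.1781, 0.2221]
eef_rot: [0.001, 1.0, -0.0, -0.002]
ft_force: [-1.6, -0.1, -0.1]
width: 0.0567
grip_force: 0.0
grip_force: 0.0
time: 41.87
ee_pos: [0.4316, 0.1789, 0.2353]
eef_rot: [-0.0, 1.0, 0.0, -0.002]
ft_force: [-0.7, 0.2, -1.5]
width: 0.0168
grip_force: 39.9
ee_pos: [0.4329, 0.1792, 0.3346]
eef_rot: [-0.0, 1.0, 0.002, 0.001]
ft_force: [0.2, -0.2, -1.1]
width: 0.0172
grip_force: 39.9
grip_force: 39.9
grip_force: 39.9
t 43.12 grasp [0.511  0.0704 0.1682] width 0.0169 turn [ 0.0215 -0.0101  0.0144] then shift [-0.0129 -0.0646  2.5422]
```

```bash
python3 -m inch '[[-0.01,-0.05,0.4,0,0,0],[0,0,0.6,0,0,0],[0,0,0.7,0,0,0],[0,0,0.7,0,0,0],[0,0,0.1,0,0,0]]' |tail -5
python3 -m inch '[[0,0,0,0,0,0],[0,0,0.04,0,0,0],[0,0,0.04,0,0,0],[0,0,0,0,0,0],[0,0,0,0,0,0]]' |tail -5
python3 - <<'E'
from h import *
go((.5117,.0674,.0625),0)
E
```

```text
ee_pos: [0.5102, 0.0677, 0.2286]
eef_rot: [-0.001, 1.0, 0.0, -0.003]
ft_force: [0.3, -0.4, -1.3]
width: 0.017
grip_force: 39.9
ee_pos: [0.5124, 0.0674, 0.2304]
eef_rot: [-0.0, 1.0, 0.002, 0.001]
ft_force: [0.0, -0.1, -1.5]
width: 0.0167
grip_force: 39.9
t 43.95 grasp [0.5125 0.0679 0.0664] width 0.0167 turn [0.0255 0.0087 0.0011] then shift [0.0164 0.0002 0.0981]
```

```bash
python3 -m inch '[[0.015,0,0.03,0,0,0],[0,0,0.05,0,0,0],[0,0,0.04,0,0,0],[0,0,0.01,0,0,0],[0,0,0,0,0,0]]' |tail -5
python3 -m inch '[[0,0,0,0,0,0],[0,0,0,0,0,0],[0,0,0,0,0,0],[0,0,0,0,0,0],[0,0,0,0,0,0]]' -0.3 |tail -5
python3 -m inch '[[0,0,-0.4,0,0,0],[0,0,-0.8,0,0,0],[0,0,-0.8,0,0,0],[0,0,-0.5,0,0,0],[0,0,0,0,0,0]]' |tail -1
python3 -m inch '[[0.17,0.65,0,0,0,0],[0.17,0.65,0,0,0,0],[0.17,0.65,0,0,0,0],[0.17,0.65,0,0,0,0],[0.17,0.65,0,0,0,0]]' 0.3 |tail -1
python3 -m inch '[[0.17,0.65,0,0,0,0],[0.17,0.65,0,0,0,0],[0.17,0.65,0,0,0,0],[0.17,0.65,0,0,0,0],[0.17,0.65,0.5,0,0,0]]' 0.3 |tail -1
python3 -m inch '[[0,0,0,0,0,0],[0,0,0,0,0,0],[0,0,0,0,0,0],[0,0,0,0,0,0],[0,0,0,0,0,0]]' |tail -1
python3 - <<'E'
from h import *
look((.4437,.3284))
E
```

```text
ee_pos: [0.5121, 0.0669, 0.2276]
eef_rot: [0.0, 1.0, 0.002, 0.001]
ft_force: [-15.2, -2.9, 39.6]
width: 0.0169
grip_force: 40.0
ee_pos: [0.5113, 0.0673, 0.224]
eef_rot: [-0.0, 1.0, 0.001, -0.0]
ft_force: [0.6, -1.2, 0.1]
width: 0.0297
grip_force: 0.0
grip_force: 0.0
grip_force: 0.0
grip_force: 0.0
grip_force: 0.0
seen [(array([0.444 , 0.3281]), 5679)]
t 46.5 grasp [0.444  0.3267 0.1412] width 0.0566 turn [ 0.0229  0.0008 -0.0128] then shift [-0.      0.0457  2.031 ]
```

```bash
python3 -m inch '[[0,0.045,0.5,0,0,0],[0,0,0.5,0,0,0],[0,0,0.55,0,0,0],[0,0,0.46,0,0,0],[0,0,0,0,0,0]]' |tail -5
python3 -m inch '[[0,0,0,0,0,0],[0,0,0,0,0,0],[0,0,0,0,0,0],[0,0,0,0,0,0],[0,0,0,0,0,0]]' -1 40|tail -1
python3 -m inch '[[0,0,0,0,0,0],[0,0,0,0,0,0],[0,0,0,0,0,0],[0,0,0,0,0,0],[0,0,-0.3,0,0,0]]' |tail -6
python3 -m inch '[[0,0,-0.6,0,0,0],[0,0,-0.9,0,0,0],[0,0,-0.9,0,0,0],[0,0,-0.2,0,0,0],[0,0,0,0,0,0]]' |tail -5
python3 - <<'E'
from h import *
c=shot("top","t9");cv2.imwrite("pics/t9c.png",cv2.resize(c["pixels"][180:340,180:400,::-1],None,fx=3.5,fy=3.5,interpolation=cv2.INTER_CUBIC))
for k in blobs(c,(12,120,60),(28,255,255),25,700): print("org",cent(k),cv2.contourArea(k),on_z(c,cent(k),.084))
E
```

```text
ee_pos: [0.4426, 0.3278, 0.2213]
eef_rot: [0.0, 1.0, -0.001, -0.002]
ft_force: [-1.3, -0.3, -0.4]
width: 0.0565
grip_force: 0.0
grip_force: 0.0
time: 47.75
ee_pos: [0.4427, 0.3285, 0.2347]
eef_rot: [-0.0, 1.0, -0.0, -0.002]
ft_force: [0.3, -1.8, -1.4]
width: 0.0167
grip_force: 39.9
ee_pos: [0.4441, 0.3292, 0.3443]
eef_rot: [0.0, 1.0, 0.003, 0.002]
ft_force: [0.2, -0.2, -2.4]
width: 0.017
grip_force: 39.9
org [ 56.6245 409.7335] 25.5 [0.2261 0.5364 0.084 ]
org [216.277  265.7297] 68.5 [0.5377 0.2181 0.084 ]
org [309.6604 268.6146] 518.5 [0.5334 0.0105 0.084 ]
org [ 51.8863 235.5747] 180.5 [0.6028 0.5912 0.084 ]
org [ 11.2839 236.7933] 383.5 [0.5989 0.682  0.084 ]
org [195.7446 213.3495] 55.0 [0.6584 0.2711 0.084 ]
org [  5.7551 197.8798] 86.5 [0.6904 0.707  0.084 ]
org [ 45.1111 200.8107] 545.5 [0.6844 0.6163 0.084 ]
org [ 44.568  186.3187] 356.0 [0.7191 0.6218 0.084 ]
org [293.8205 174.8974] 133.5 [0.7533 0.0506 0.084 ]
org [339.2005 101.    ] 125.0 [ 0.9409 -0.0534  0.084 ]
```

View pics/t9c.png

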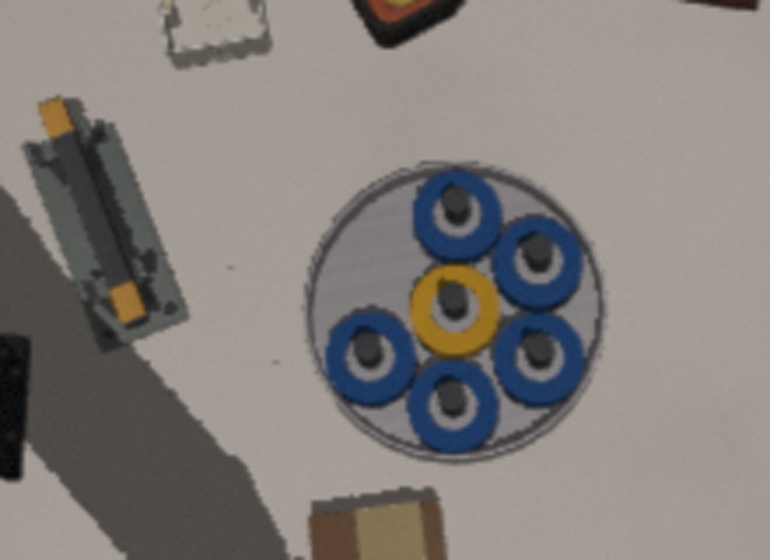

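The flower is nearly complete: yellow at (455,310), five blues packed round it, and the last slot open at about (370,262). The bar is on its rest.

```bash
python3 -m inch '[[-0.33,-0.65,0,0,0,0],[-0.33,-0.65,0,0,0,0],[-0.33,-0.65,0,0,0,0],[-0.33,-0.65,0,0,0,0],[-0.33,-0.65,0,0,0,0]]' |tail -1
python3 -m inch '[[-0.33,-0.65,0,0,0,0],[-0.33,-0.65,0,0,0,0],[-0.33,-0.65,0,0,0,0],[-0.33,-0.65,0,0,0,0],[-0.33,-0.65,0,0,0,0]]' |tail -1
python3 -m inch '[[0,0,0,0,0,0],[0,0,0,0,0,0],[0,0,0,0,0,0],[0,0,0,0,0,0],[0,0,0,0,0,0]]' |tail -1
python3 - <<'E'
from h import *
go((.5763,.0674,.0665),0)
E
```

```text
grip_force: 39.9
grip_force: 39.9
grip_force: 39.9
t 49.47 grasp [0.5748 0.0705 0.1752] width 0.0172 turn [ 0.0218 -0.0127  0.0163] then shift [-0.0321 -0.0658  2.7174]
```

```bash
python3 -m inch '[[-0.02,-0.06,0.4,0,0,0],[0,0,0.6,0,0,0],[0,0,0.5,0,0,0],[0,0,0.3,0,0,0],[0,0,0,0,0,0]]' |tail -5
python3 - <<'E'
from h import *
go((.5763,.0674,.0665),0)
E
python3 -m inch '[[0,0,0.3,0,0,0],[0,0,0.3,0,0,0],[0,0,0.2,0,0,0],[0,0,0.08,0,0,0],[0,0,0,0,0,0]]' |tail -5
python3 - <<'E'
from h import *
go((.5763,.0674,.0625),0)
E
```

```text
ee_pos: [0.5751, 0.0672, 0.2651]
eef_rot: [-0.001, 1.0, 0.001, -0.002]
ft_force: [0.7, -0.2, -1.4]
width: 0.017
grip_force: 39.9
t 49.88 grasp [0.5743 0.0675 0.1011] width 0.017 turn [ 0.0129 -0.0409  0.0105] then shift [-0.0304  0.0041  0.8645]
ee_pos: [0.576, 0.0667, 0.2317]
eef_rot: [-0.0, 1.0, 0.001, -0.001]
ft_force: [-0.7, -0.2, -2.4]
width: 0.0169
grip_force: 39.9
t 50.3 grasp [0.5757 0.067  0.0677] width 0.0169 turn [ 0.0175 -0.0148  0.0006] then shift [-0.0086  0.0187  0.1299]
```

```bash
python3 -m inch '[[0,0.01,0.04,0,0,0],[0,0,0.05,0,0,0],[0,0,0.04,0,0,0],[0,0,0.01,0,0,0],[0,0,0,0,0,0]]' |tail -5
python3 -m inch '[[0,0,0,0,0,0],[0,0,0,0,0,0],[0,0,0,0,0,0],[0,0,0,0,0,0],[0,0,0,0,0,0]]' -0.3 |tail -5
python3 -m inch '[[0,0,-0.4,0,0,0],[0,0,-0.8,0,0,0],[0,0,-0.8,0,0,0],[0,0,-0.8,0,0,0],[0,0,-0.8,0,0,0]]' |tail -1
python3 -m inch '[[0.2,-0.9,0,0,0,0],[0.2,-0.9,0,0,0,0],[0.2,-0.9,0,0,0,0],[0.2,-0.9,0,0,0,0],[0.2,-0.9,0,0,0,0]]' |tail -1
python3 -m inch '[[0.2,-0.9,0,0,0,0],[0.2,-0.9,0,0,0,0],[0.2,-0.9,0,0,0,0],[0.2,-0.9,0,0,0,0],[0.2,-0.9,0,0,0,0]]' |tail -6
python3 -m inch '[[0,0,0,0,0,0],[0,0,0,0,0,0],[0,0,0,0,0,0],[0,0,0,0,0,0],[0,0,0,0,0,0]]' |tail -1
python3 - <<'E'
from h import *
c=shot("top");s=shot("scene")
a=cv2.resize(c["pixels"][180:350,180:400,::-1],(440,340),interpolation=cv2.INTER_CUBIC);b=cv2.resize(s["pixels"][180:330,190:345,::-1],(350,340),interpolation=cv2.INTER_CUBIC)
cv2.imwrite("pics/t10.png",np.hstack([a,b]))
E
```

```text
ee_pos: [0.5765, 0.067, 0.2276]
eef_rot: [0.0, 1.0, 0.001, 0.0]
ft_force: [-0.2, -1.3, 2.8]
width: 0.0169
grip_force: 40.0
ee_pos: [0.5762, 0.0671, 0.2269]
eef_rot: [-0.0, 1.0, 0.001, -0.0]
ft_force: [-0.3, -0.5, -0.9]
width: 0.0299
grip_force: 0.0
grip_force: 0.0
grip_force: 0.0
time: 52.38
ee_pos: [0.4956, -0.2949, 0.3703]
eef_rot: [-0.0, 1.0, 0.001, -0.0]
ft_force: [0.9, -0.4, 0.1]
width: 0.0306
grip_force: 0.0
grip_force: 0.0
```

View pics/t10.png

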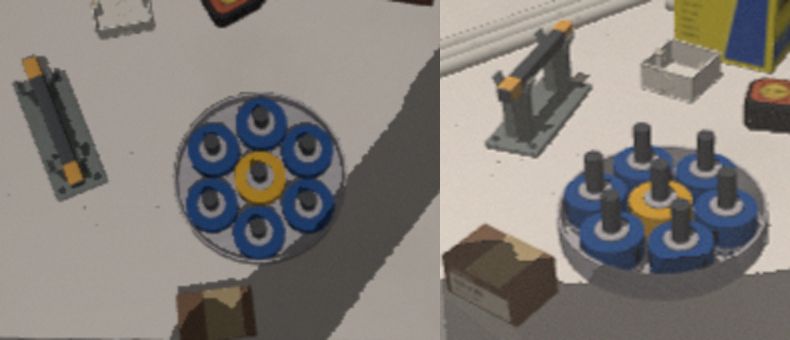

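All seven saws stand upright in the tin, with yellow centred at (260,178). The bar lies on its rest, the screw box and tape measure are untouched, and the arm is clear, so I'm handing the job in.

```bash
python3 -c "
from bench import job;print(job.close_job())"
```

```text
the job is handed in; nothing more can be done
None
```

The job is handed in and the final images show it done, though no verdict came back: the bar lies on its rest, all seven hole saws stand upright in the tin with the yellow one in the middle, and the screw box and tape measure are where they were.

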